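# Click a glass rest post into its spring-plunger holder

## Task

Lift the post with the teal rubber head out of the wooden rack and slide it foot first down into the bore of the blue post holder, past the side spring plunger, until it stands fully home on the stop inside and the plunger has sprung into its groove; then let go. How deep the stop sits is not known beforehand, so push gently and feel for it, and never ram the post. Leave the grey-headed post, the vase, the glass ring and the bottle where they are.

Things in the scene. Friction and masses are not known exactly. Their poses are not given: they have to be found in the camera images.
- post: Post to fit, 142 mm tall, 0.24 kg, upright in the rack, round. Origin: centre of its foot, z up; at the start the foot is 10 mm above the table. From the foot up: taper 14 to 20 mm diameter over 10 mm; 20 mm steel shaft to 104 mm, with a V-like ring groove 3 mm deep, 9 mm wide, centred 44 mm above the foot; collar 42 mm diameter, 104 to 110 mm; teal head to 142 mm.
- post_head (a point): Centre of the post's teal rubber head, on its axis, 126 mm above the foot. The head, 30 mm diameter, from 110 to 142 mm above the foot, is what to grip.
- rack: Dark wooden rack fixed to the table, 80 (x) by 210 (y) by 50 mm high, origin under its centre. Three holes of 24 mm diameter, 40 mm deep, along its y axis at -65, 0 and 65 mm; the two posts stand in the outer ones, the teal one in either.
- holder: Post holder fixed to the table: base plate 120 x 90 x 12 mm, blue square column 50 x 50 mm up to 120 mm, origin under its centre, z up. A square bore, 22 mm wide, runs straight down its axis. A brass housing (18 x 22 x 54 mm) on its +x side hides the spring plunger. Over 30 N on the stop inside, by pressing or knocking, counts as ramming: come to it at 10 mm/s or slower.
- holder_mouth (a point): Centre of the bore's mouth in the column's top face, 120 mm above the table; z up. Flared to 30 mm over the top 5 mm. A hard flat stop lies 60 to 90 mm below the mouth, different each time, not measured; the plunger is 44 mm above the stop. Passing the plunger takes 3 to 10 N of push; force then rises steeply at the stop: a push of 12 to 16 N is enough.
- plunger (a joint): Side spring plunger, in m: 0 standing 5 mm out into the empty bore, about 0.003 pressed back on the 20 mm shaft, below 0.001 once sprung into the groove, which happens only with the foot on the stop to within about 1 mm. Round nose 7 mm; spring 1.9 N at 0, 5.5 N at 0.003.
- spare: A like post with a grey head, same size, in the rack's other outer hole; origin at the centre of its foot. To be left alone.
- vase: Pink glass vase standing upright, 160 mm high, 92 mm widest, origin at the centre of its underside. To be left alone.
- glass_ring: Yellow glass ring lying flat, 72 mm across, 24 mm high, origin at the centre of its underside. To be left alone.
- flask: White drinking bottle with a black cap, standing, 200 mm high, 70 mm diameter, origin at the centre of its underside. To be left alone.

How it is judged (in metres and radians):
On the way, in this order (a step that is already met when the one before it is completed fails the run):
1. the teal-headed post is lifted clear of the rack (height (world z) of post above 0.06 m), for 0.1 s.
2. the post is in the bore and the plunger is pressed back by it (horizontal distance between post and holder_mouth below 0.006 m and z of post in the frame of holder_mouth below -0.016 m and value of joint plunger above 0.002 m), for 0.1 s.
At the end, for the whole second after the job is handed in: The teal-headed post is released and at rest upright (within 5 degrees) in the bore, foot within 6 mm of its axis and more than 58 mm below the mouth, with the plunger sprung into its groove (reading below 1.4 mm), so that the foot is on the stop to about 1 mm (horizontal distance between post and holder_mouth below 0.006 m and z of post in the frame of holder_mouth below -0.058 m and angle between post's own z axis and vertical below 0.09 rad and value of joint plunger below 0.0014 m and linear speed of post below 0.02 m/s); the robot touches nothing.
It fails at once if the post is rammed: more than 30 N between the post and the stop in the bore (contact force between post and core_c0 above 30 N).
It fails at once if the grey-headed post, the vase, the glass ring or the bottle is moved by more than 20 mm (distance of any of spare, vase, glass_ring, flask from where it was at the start of the episode above 0.02 m).
It also fails if it takes over 54 s, if anything falls off the work surface, if the arm or the gripper's body presses on something with over 40 N, if the wrist force passes 120 N, or if a joint passes its speed limit or range.

## Robot

A 6-joint arm with a two-finger parallel gripper is mounted at the origin on the work surface. World frame = base frame: x ahead of the robot, y to its left, z up, the work surface at z = 0. Lengths are in m, angles in degrees, forces in N, time in s.
With the tool pointing down it reaches from about 0.35 to 0.85 m from the base axis. Payload 8.1 kg.
Tool frame: the origin (TCP) lies on the centre line of the jaws, within the pads' length; the fingertips stand 17 mm ahead of it and the grasp point (between the pads) lies 2 mm behind it; z points along the fingers, y is the line along which they close (so a half turn about z gives the same grasp; the last joint's range is limited). The gripper opens to 93 mm and grips with 3 to 60 N. Pads are 15 mm wide; open, the fingers measure 128 mm over their backs; the gripper's body (75 mm by 188 mm) begins 65 mm behind the grasp point.
Start: joints at [71.138, 7.471, 85.268, -0, 87.261, -4.893], TCP at [0.145, 0.582, 0.236] pointing down, gripper open.
Joint ranges: [-169.43, 169.43], [-51.17, 129.36], [1.28, 143.12], [-76.62, 256.62], [0, 156.53], [-152.29, 152.29]. Speed limits (degrees/s): [136.94, 136.94, 159.86, 180, 180, 180].

## Interface

Orientations are given as [roll, pitch, yaw] about the fixed x, y, z axes, in that order (R = Rz(yaw) Ry(pitch) Rx(roll)).
In Python, from bench import get_state, vision, bot gives the robot as it stands.
- The arm moves only by the tool move_arm, never from a script. Its argument "commands" is a list of rows, each an object with "hand": the finger opening in mm, from 0 to 93; "slide": the shift along the tool's x, y, z in mm, a list of three; "roll": the turn about the tool's z in degrees. In form: [{"hand": hand, "slide": [tx, ty, tz], "roll": roll}, ...]. A call has 1 to 10 rows; each row shifts and turns the commanded pose from where the row before left it, along the tool's axes as they then stand; what a row does not reach is not made up. A row lasts 1/12 s, in which the tool goes at most 41.7 mm and 7.16 degrees, less where a joint would pass 70% of its speed; a pose out of reach is approached as far as the arm can. A call with a gripper value outside its range is refused whole. The fingers move at their own pace and stop on an object; "newtons" is the grip in N (left out, the last holds). Time passes only in rows, so rows that do not move let the fingers close. It gives the time, the measured TCP pose, the force, the opening and the grip force at its end, in the units of the state.
- get_state(): the state, without advancing time (a new reading comes with each control period).
- vision.grab_frame(name): name is "side" or "top"; returns (picture, depth): 420x560x3 uint8, red, green, blue; 420x560 float32, m along the optical axis (not along the pixel's ray), 0 where there is no reading.
- vision.camera_info(name): a dict with "camera_matrix" (3x3 intrinsics, pixels), "k1" (the pictures are not rectified: a ray, as slopes to the right and down, at radius r is drawn at 1 + k1 r^2 times it, then the intrinsics apply), "rvec" (rotation vector, rad) and "tvec" (3), from world to camera coordinates, as OpenCV has them. Camera axes: x right, y down, z forward; pixel columns grow to the right and rows downward; lengths in m; the calibration is good to about 2 mm. A picture is of the moment at which its call begins. camera_info takes no time and is no camera call.
- bot.sign_off(): hands the job in; it is judged then, once.
The state is a dict: "clock": time; "q": joint angles; "qd": joint speeds; "joint_torque": joint torques, N m; "eef_pos": TCP position; "eef_rot": TCP orientation; "force": force on the tool from outside, world axes, zero at the start; "ft_torque": the same for the moment, N m; "width": opening from 0.0 (shut) to 1.0 (fully open); "grip_force": force on a finger pad.
Only numpy, scipy, OpenCV 4.12 (cv2) and the standard library are available. Lean on these libraries where they do the work, as an engineer would, in place of code of your own. Each camera call takes 0.05 s, during which the arm holds its last target. There are 200 camera calls.

## Working session

There is one attempt and no reset: what is moved stays moved. The work goes in short steps, Python scripts to look and compute and a tool call to move; the robot and the scene stay as the last step left them, time stands still between calls to the robot, and variables do not carry over. Pictures are saved under pics/ and viewed, at most 10 in all, crops included, and the job is handed in when it is done.

Besides the shell and the picture viewer there is one more tool, called after "Request:" in YAML: its name, and indented under it one key for each argument. move_arm: Moves the arm, as the interface text tells. Its arguments: {"type":"object","properties":{"commands":{"type":"array"},"newtons":{"type":"number"}},"required":["commands"]}

```bash
mkdir -p pics; ls; python3 - <<'E'
from bench import get_state, vision, bot
import cv2,numpy as np
for n in("top","side"):
    p,d=vision.grab_frame(n); cv2.imwrite(f"pics/{n}0.png",p[:,:,::-1]); np.save(f"pics/{n}0.npy",d)
    print(n,vision.camera_info(n))
print(get_state())
E
```

```text
pics
top {'camera_matrix': array([[546.93657199,   0.        , 278.82239748],
       [  0.        , 546.93657199, 215.72965795],
       [  0.        ,   0.        ,   1.        ]]), 'k1': -0.15584515469752977, 'rvec': array([ 2.13388025, -2.17784871,  0.12087406]), 'tvec': array([0.0876852 , 0.60791224, 1.6011946 ])}
side {'camera_matrix': array([[412.47168064,   0.        , 283.83912867],
       [  0.        , 412.47168064, 211.10891637],
       [  0.        ,   0.        ,   1.        ]]), 'k1': 0.011149642416867863, 'rvec': array([ 0.1476149 , -2.88343779,  1.17931706]), 'tvec': array([0.60634518, 0.09471548, 1.0763006 ])}
{'clock': 0.1, 'q': array([ 7.11364767e+01,  7.50982958e+00,  8.53230122e+01, -1.27080361e-03,
        8.72629040e+01, -4.89249983e+00]), 'qd': array([ 0.10533652, -0.11145436, -0.18697174,  0.0623632 ,  0.0187826 ,
        0.07045255]), 'joint_torque': array([ 1.66422938e-03, -5.61334026e+01, -4.93100488e+01,  7.70975905e-02,
        2.88380828e-02, -8.70274698e-05]), 'eef_pos': array([0.14467899, 0.58178705, 0.23470252]), 'eef_rot': array([-1.79904495e+02, -6.90118930e-03,  1.66029033e+02]), 'force': array([ 0.03216262, -0.75219548, -0.55246356]), 'ft_torque': array([-0.01129017, -0.02142124, -0.01557195]), 'grip_force': 0.0, 'width': 1.0029892772825482}
```

View pics/top0.png

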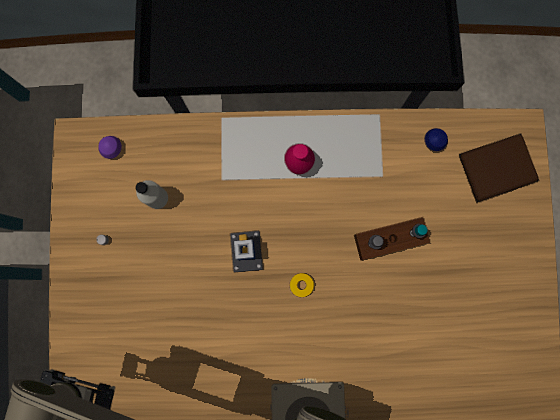

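View pics/side0.png

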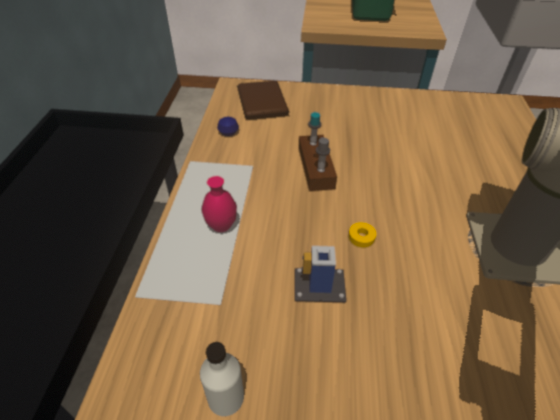

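The top view shows the teal head near (422,230), the grey one at (377,242) and the holder mouth at (245,250). In the side view they are at about (315,117), (323,146) and (323,256). Next I'll enlarge these areas.

```bash
python3 - <<'E'
import cv2,numpy as np
t=cv2.imread("pics/top0.png");s=cv2.imread("pics/side0.png")
def c(im,x,y,w=50,h=37): return cv2.resize(im[y:y+h,x:x+w],(400,296),interpolation=cv2.INTER_CUBIC)
o=np.vstack([np.hstack([c(t,395,212),c(t,220,230)]),np.hstack([c(s,290,105),c(s,298,240)])])
cv2.imwrite("pics/crop0.png",cv2.convertScaleAbs(o,alpha=1.5))
E
```

```text
(no output)
```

View pics/crop0.png

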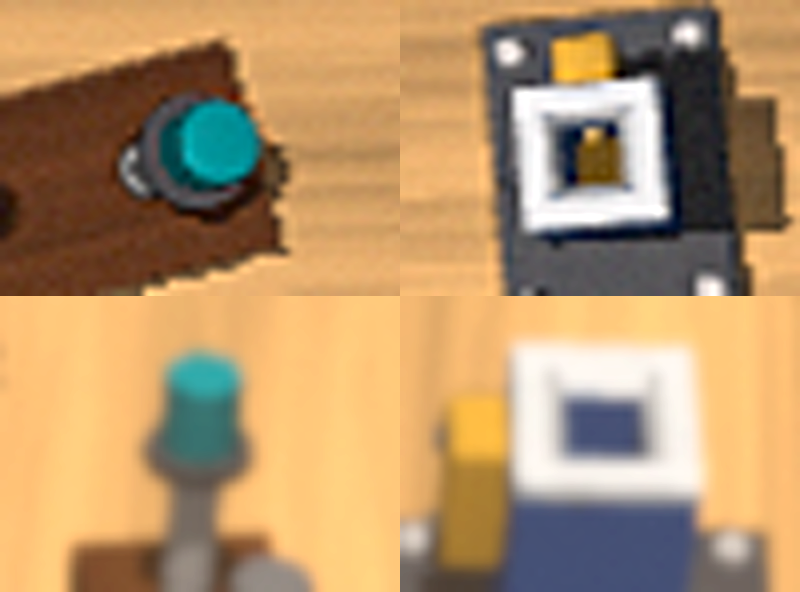

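The crops (8x) show the head-top centres and the holder's white top-face corners. I'll triangulate these.

```bash
cat > h.py <<'E'
from bench import get_state, vision, bot
import cv2,numpy as np
I={n:vision.camera_info(n) for n in("top","side")}
def P(n): i=I[n]; return np.hstack([cv2.Rodrigues(i["rvec"])[0],np.reshape(i["tvec"],(3,1))])
def und(n,p):
    i=I[n]; return cv2.undistortPoints(np.float64(p).reshape(-1,1,2),i["camera_matrix"],np.float64([i["k1"],0,0,0])).reshape(-1,2)
def tri(a,b):
    X=cv2.triangulatePoints(P("top"),P("side"),und("top",a).T,und("side",b).T); return (X[:3]/X[3]).T
def atz(n,p,z):
    M=P(n);R,t=M[:,:3],M[:,3];C=-R.T@t
    d=np.c_[und(n,p),np.ones(len(np.reshape(p,(-1,2))))]@R
    return C+d*((z-C[2])/d[:,2])[:,None]
def proj(n,X):
    i=I[n]; return cv2.projectPoints(np.float64(X),i["rvec"],i["tvec"],i["camera_matrix"],np.float64([i["k1"],0,0,0]))[0].reshape(-1,2)
E
python3 - <<'E'
from h import *
np.set_printoptions(precision=4,suppress=True)
def c(l,ox,oy): return [[ox+(x+.5)/8-.5,oy+(y+.5)/8-.5] for x,y in l]
ht=c([(220,141)],395,212); hs=c([(203,76)],290,105)
print("head",tri(ht,hs),atz("top",ht,.152),atz("side",hs,.152))
# world corners (+x+y),(+x-y),(-x-y),(-x+y): top-image order TL,TR,BR,BL
mt=c([(112,90),(255,76),(270,218),(125,232)],220,230)
# side: +x is left, +y is down/near
ms=c([(110,204),(110,47),(293,49),(303,201)],298,240)
k=tri(mt,ms);print(k,k.mean(0)); 
a=atz("top",mt,.12);b=atz("side",ms,.12);print(a,a.mean(0));print(b,b.mean(0))
for q in(k,a,b): print(np.degrees(np.arctan2(*(q[0]-q[3]+q[1]-q[2])[[1,0]])), np.linalg.norm(q[0]-q[1]))
# rack ends, vs. depth in top image
d=np.load("pics/top0.npy"); 
for n in("top","side"):
    d=np.load(f"pics/{n}0.npy"); p=(ht if n=="top" else hs)
    u=np.round(p[0]).astype(int);M=P(n);z=d[u[1],u[0]]
    print(n,(np.append(und(n,p)[0],1)*z-M[:,3])@M[:,:3])
E
```

```text
head [[ 0.5497 -0.3249  0.1549]] [[ 0.5494 -0.3256  0.152 ]] [[ 0.5503 -0.3296  0.152 ]]
[[0.5316 0.2044 0.118 ]
 [0.5348 0.1534 0.1219]
 [0.4845 0.1488 0.1222]
 [0.4809 0.2001 0.121 ]] [0.508  0.1767 0.1208]
[[0.5307 0.2043 0.12  ]
 [0.5347 0.1535 0.12  ]
 [0.4844 0.149  0.12  ]
 [0.4804 0.2003 0.12  ]] [0.5075 0.1768 0.12  ]
[[0.5324 0.2058 0.12  ]
 [0.5351 0.1517 0.12  ]
 [0.4845 0.1469 0.12  ]
 [0.4813 0.1993 0.12  ]] [0.5084 0.1759 0.12  ]
5.004554491619191 0.0512566768755627
4.867854271958775 0.05092026282117919
6.352997452581109 0.054122581283941824
top [ 0.55   -0.3274  0.1449]
side [ 0.5503 -0.327   0.1536]
```

Measured positions:

| Point | x (m) | y (m) | z (m) | Check |
|---|---|---|---|---|
| Teal head top | 0.550 | -0.327 | 0.153 | 0.152 expected |
| Holder mouth | 0.508 | 0.177 | 0.121 | 0.120 expected; column side about 51 mm, 50 expected; yaw about 5° |

I'll turn the tool to yaw 90 first, so that tool x = world y, tool y = world x and tool z = down.

Request:
move_arm:
  commands:
    - {"hand": 93,"slide": [0,0,-10],"roll": 7}
    - {"hand": 93,"slide": [0,0,-10],"roll": 7}
    - {"hand": 93,"slide": [0,0,-10],"roll": 7}
    - {"hand": 93,"slide": [0,0,-10],"roll": 7}
    - {"hand": 93,"slide": [0,0,-10],"roll": 7}
    - {"hand": 93,"slide": [0,0,-10],"roll": 7}
    - {"hand": 93,"slide": [0,0,0],"roll": 7}
    - {"hand": 93,"slide": [0,0,0],"roll": 7}
    - {"hand": 93,"slide": [0,0,0],"roll": 7}
    - {"hand": 93,"slide": [0,0,0],"roll": 7}
  newtons: 30

```text
clock: 0.93
eef_pos: [0.1447, 0.582, 0.2951]
eef_rot: [-180.0, 0.1, 95.7]
force: [0.4, 0.5, 0.0]
width: 1.0
grip_force: 0.0
```

Request:
move_arm:
  commands:
    - {"hand": 93,"slide": [0,0,0],"roll": 6}
    - {"hand": 93,"slide": [0,0,0],"roll": 0}
    - {"hand": 93,"slide": [0,0,0],"roll": 0}

```text
clock: 1.18
eef_pos: [0.1448, 0.5821, 0.2952]
eef_rot: [-180.0, 0.0, 90.2]
force: [-0.5, 0.5, -0.6]
width: 0.999
grip_force: 0.0
```

Request:
move_arm:
  commands:
    - {"hand": 93,"slide": [-26,30,0],"roll": 0}
    - {"hand": 93,"slide": [-26,30,0],"roll": 0}
    - {"hand": 93,"slide": [-26,30,0],"roll": 0}
    - {"hand": 93,"slide": [-26,30,0],"roll": 0}
    - {"hand": 93,"slide": [-26,30,0],"roll": 0}
    - {"hand": 93,"slide": [-26,30,0],"roll": 0}
    - {"hand": 93,"slide": [-26,30,0],"roll": 0}
    - {"hand": 93,"slide": [-26,30,0],"roll": 0}
    - {"hand": 93,"slide": [-26,30,0],"roll": 0}
    - {"hand": 93,"slide": [-26,30,0],"roll": 0}

```text
clock: 2.02
eef_pos: [0.4461, 0.3208, 0.2957]
eef_rot: [180.0, -0.0, 90.3]
force: [0.4, -0.1, 1.1]
width: 0.997
grip_force: 0.0
```

Request:
move_arm:
  commands:
    - {"hand": 93,"slide": [-38,6,0],"roll": 0}
    - {"hand": 93,"slide": [-38,6,0],"roll": 0}
    - {"hand": 93,"slide": [-38,6,0],"roll": 0}
    - {"hand": 93,"slide": [-38,6,0],"roll": 0}
    - {"hand": 93,"slide": [-38,6,0],"roll": 0}
    - {"hand": 93,"slide": [-38,6,0],"roll": 0}
    - {"hand": 93,"slide": [-38,6,0],"roll": 0}
    - {"hand": 93,"slide": [-38,6,0],"roll": 0}
    - {"hand": 93,"slide": [-38,6,0],"roll": 0}
    - {"hand": 93,"slide": [-38,6,0],"roll": 0}

```text
clock: 2.85
eef_pos: [0.505, -0.0594, 0.2957]
eef_rot: [180.0, 0.0, 90.3]
force: [1.3, -0.1, -0.4]
width: 1.0
grip_force: 0.0
```

Request:
move_arm:
  commands:
    - {"hand": 93,"slide": [-38,6,0],"roll": 0}
    - {"hand": 93,"slide": [-38,6,0],"roll": 0}
    - {"hand": 93,"slide": [-38,6,0],"roll": 0}
    - {"hand": 93,"slide": [-38,6,0],"roll": 0}
    - {"hand": 93,"slide": [-38,6,0],"roll": 0}
    - {"hand": 93,"slide": [-38,6,0],"roll": 0}
    - {"hand": 93,"slide": [0,0,0],"roll": 0}
    - {"hand": 93,"slide": [0,0,0],"roll": 0}
    - {"hand": 93,"slide": [0,0,0],"roll": 0}

```text
clock: 3.6
eef_pos: [0.5411, -0.2853, 0.2952]
eef_rot: [-180.0, -0.1, 90.1]
force: [-0.8, 0.1, 1.0]
width: 1.001
grip_force: 0.0
```

Request:
move_arm:
  commands:
    - {"hand": 93,"slide": [-21,4,0],"roll": 0}
    - {"hand": 93,"slide": [-21,5,0],"roll": 0}
    - {"hand": 93,"slide": [0,0,30],"roll": 0}
    - {"hand": 93,"slide": [0,0,30],"roll": 0}
    - {"hand": 93,"slide": [0,0,30],"roll": 0}
    - {"hand": 93,"slide": [0,0,20],"roll": 0}
    - {"hand": 93,"slide": [0,0,15],"roll": 0}
    - {"hand": 93,"slide": [0,0,10],"roll": 0}
    - {"hand": 93,"slide": [0,0,0],"roll": 0}
    - {"hand": 93,"slide": [0,0,0],"roll": 0}

```text
clock: 4.43
eef_pos: [0.5506, -0.3266, 0.1612]
eef_rot: [180.0, -0.0, 90.1]
force: [0.7, -0.3, 0.6]
width: 1.002
grip_force: 0.0
```

```bash
python3 - <<'E'
from h import *
print(get_state()["eef_pos"])
ims=[]
for n,x,y in(("top",385,200),("side",270,90)):
    p,d=vision.grab_frame(n); ims.append(cv2.resize(p[y:y+75,x:x+75,::-1],(400,400),interpolation=cv2.INTER_CUBIC))
cv2.imwrite("pics/g1.png",cv2.convertScaleAbs(np.hstack(ims),alpha=1.5))
E
```

```text
[ 0.55058919 -0.32656669  0.16118039]
```

View pics/g1.png

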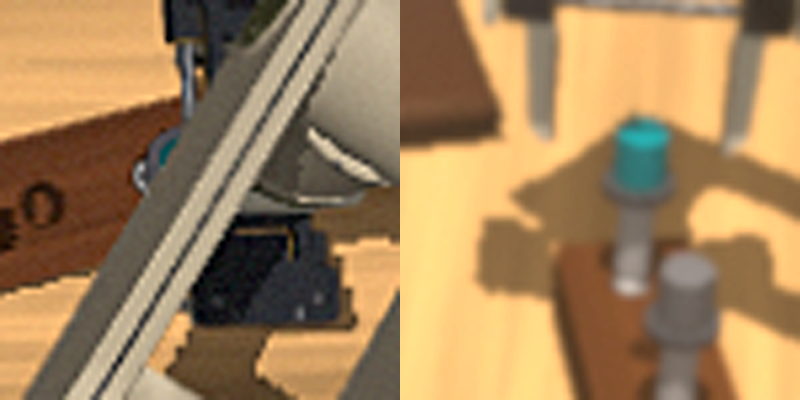

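The side crop shows the fingers straddling the teal head: tips at (540,135) and (735,148), head at (642,150), so it is centred. Next I descend 19 mm and close.

Request:
move_arm:
  commands:
    - {"hand": 93,"slide": [0,0,10],"roll": 0}
    - {"hand": 93,"slide": [0,0,9],"roll": 0}
    - {"hand": 93,"slide": [0,0,0],"roll": 0}
    - {"hand": 60,"slide": [0,0,0],"roll": 0}
    - {"hand": 40,"slide": [0,0,0],"roll": 0}
    - {"hand": 20,"slide": [0,0,0],"roll": 0}
    - {"hand": 20,"slide": [0,0,0],"roll": 0}
    - {"hand": 20,"slide": [0,0,0],"roll": 0}
    - {"hand": 20,"slide": [0,0,0],"roll": 0}
    - {"hand": 20,"slide": [0,0,0],"roll": 0}
  newtons: 30

```text
clock: 5.37
eef_pos: [0.5504, -0.3276, 0.1418]
eef_rot: [180.0, 0.0, 90.0]
force: [-0.5, 0.6, 0.6]
width: 0.548
grip_force: 0.0
```

Request:
move_arm:
  commands:
    - {"hand": 20,"slide": [0,0,0],"roll": 0}
    - {"hand": 20,"slide": [0,0,0],"roll": 0}
    - {"hand": 20,"slide": [0,0,0],"roll": 0}
    - {"hand": 20,"slide": [0,0,0],"roll": 0}

```text
clock: 5.7
eef_pos: [0.5502, -0.3275, 0.1416]
eef_rot: [-180.0, -0.0, 90.0]
force: [-0.6, 0.3, -0.2]
width: 0.314
grip_force: 30.0
```

Request:
move_arm:
  commands:
    - {"hand": 20,"slide": [0,0,0],"roll": 0}
    - {"hand": 20,"slide": [0,0,-5],"roll": 0}
    - {"hand": 20,"slide": [0,0,-10],"roll": 0}
    - {"hand": 20,"slide": [0,0,-15],"roll": 0}
    - {"hand": 20,"slide": [0,0,-20],"roll": 0}
    - {"hand": 20,"slide": [0,0,-30],"roll": 0}
    - {"hand": 20,"slide": [0,0,-30],"roll": 0}
    - {"hand": 20,"slide": [0,0,-30],"roll": 0}
    - {"hand": 20,"slide": [0,0,-20],"roll": 0}
    - {"hand": 20,"slide": [0,0,-10],"roll": 0}
  newtons: 35

```text
clock: 6.53
eef_pos: [0.5513, -0.3281, 0.3169]
eef_rot: [179.7, 0.2, 90.0]
force: [0.5, -0.0, -2.5]
width: 0.317
grip_force: 34.9
```

Request:
move_arm:
  commands:
    - {"hand": 20,"slide": [10,0,0],"roll": 0}
    - {"hand": 20,"slide": [20,-2,0],"roll": 0}
    - {"hand": 20,"slide": [25,-2,0],"roll": 0}
    - {"hand": 20,"slide": [30,-2,0],"roll": 0}
    - {"hand": 20,"slide": [30,-2,0],"roll": 0}
    - {"hand": 20,"slide": [30,-2,0],"roll": 0}
    - {"hand": 20,"slide": [30,-2,0],"roll": 0}
    - {"hand": 20,"slide": [30,-2,0],"roll": 0}
    - {"hand": 20,"slide": [30,-2,0],"roll": 0}
    - {"hand": 20,"slide": [30,-2,0],"roll": 0}

```text
clock: 7.37
eef_pos: [0.5308, -0.0603, 0.3092]
eef_rot: [-179.8, -0.1, 90.0]
force: [0.4, 0.1, -3.2]
width: 0.315
grip_force: 34.9
```

Request:
move_arm:
  commands:
    - {"hand": 20,"slide": [30,-3,0],"roll": 0}
    - {"hand": 20,"slide": [30,-3,0],"roll": 0}
    - {"hand": 20,"slide": [30,-3,0],"roll": 0}
    - {"hand": 20,"slide": [30,-3,0],"roll": 0}
    - {"hand": 20,"slide": [30,-3,0],"roll": 0}
    - {"hand": 20,"slide": [30,-3,0],"roll": 0}
    - {"hand": 20,"slide": [30,-3,0],"roll": 0}
    - {"hand": 20,"slide": [20,-2,0],"roll": 0}
    - {"hand": 20,"slide": [9,-1,0],"roll": 0}
    - {"hand": 20,"slide": [0,0,0],"roll": 0}

```text
clock: 8.2
eef_pos: [0.5065, 0.1784, 0.3097]
eef_rot: [-179.8, 0.0, 90.2]
force: [-0.5, -1.5, -3.7]
width: 0.316
grip_force: 34.9
```

Request:
move_arm:
  commands:
    - {"hand": 20,"slide": [0,0,0],"roll": 0}
    - {"hand": 20,"slide": [0,0,0],"roll": 0}
    - {"hand": 20,"slide": [0,0,0],"roll": 0}

```text
clock: 8.45
eef_pos: [0.5081, 0.1753, 0.3113]
eef_rot: [-180.0, 0.0, 89.9]
force: [-0.1, 0.3, -1.6]
width: 0.315
grip_force: 34.9
```

```bash
python3 - <<'E'
from h import *
s=get_state();print(s["eef_pos"],s["force"],s["eef_rot"])
p,d=vision.grab_frame("side"); p=p[:,:,::-1]
cv2.imwrite("pics/c1.png",cv2.convertScaleAbs(cv2.resize(p[165:315,240:400],(640,600),interpolation=cv2.INTER_CUBIC),alpha=1.5))
t,d=vision.grab_frame("top"); cv2.imwrite("pics/c1t.png",t[:,:,::-1])
E
```

```text
[0.5081448  0.17527405 0.31129606] [-0.12352623  0.27112886 -1.61043925] [-1.79976404e+02  2.73316136e-02  8.99473650e+01]
```

View pics/c1.png

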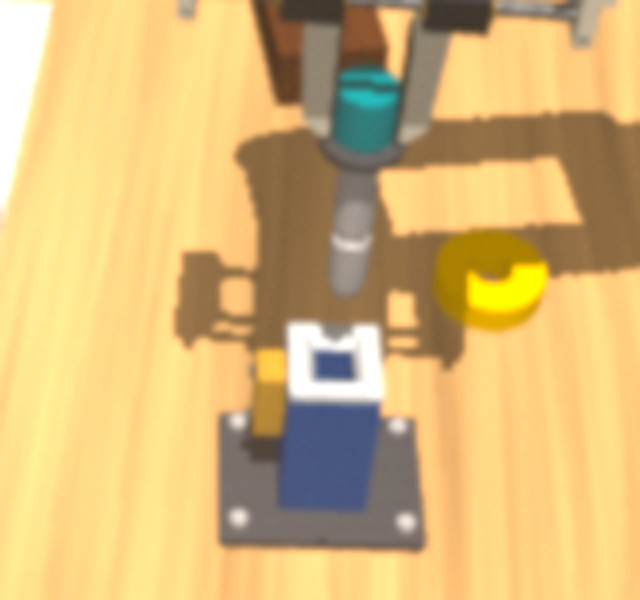

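The side view shows the post held upright above the holder. The lower end of the shaft is near (346,295) and the mouth centre near (335,362). I'll compare this with the projected model.

```bash
python3 - <<'E'
from h import *
np.set_printoptions(precision=1,suppress=True)
x,y,z=.5081,.1753,.3113
f=z-.1416+.01
X=[[x,y,f+h] for h in(0,10,44,104,142)]+[[.508,.1767,.12]]
print((proj("side",X)-[240,165]+.5)*4-.5)
print(proj("top",X))
E
```

```text
[[ 343.8  288.7]
 [ 114.7 2035.4]
 [ 136.8 1865.5]
 [ 140.1 1839.9]
 [ 140.8 1835. ]
 [ 334.4  362.7]]
[[242.3 247.3]
 [291.  287.3]
 [285.2 282.6]
 [284.4 281.9]
 [284.2 281.7]
 [243.4 248.6]]
```

```bash
python3 - <<'E'
from h import *
np.set_printoptions(precision=1,suppress=True)
x,y,z=.5081,.1753,.3113
f=z-.1416+.01
X=[[x,y,f+h/1000] for h in(0,10,44,104,142)]
print((proj("side",X)-[240,165]+.5)*4-.5)
p=cv2.imread("pics/c1.png")
c=p[:,:,:].astype(float)
# column profile: grey (low saturation) mask centre per row for shaft
hsv=cv2.cvtColor(p,cv2.COLOR_BGR2HSV)
for r in range(180,300,10):
    u=[i for i in range(320,400) if hsv[r,i,1]<50]; print(r,u and (min(u),max(u),(min(u)+max(u))/2))
E
```

```text
[[343.8 288.7]
 [345.5 275.9]
 [351.4 230.8]
 [362.9 144.5]
 [370.8  84.7]]
180 (342, 372, 357.0)
190 (341, 372, 356.5)
200 (339, 371, 355.0)
210 (338, 371, 354.5)
220 (336, 370, 353.0)
230 (337, 368, 352.5)
240 (332, 368, 350.0)
250 (333, 367, 350.0)
260 (333, 365, 349.0)
270 (332, 363, 347.5)
280 (334, 360, 347.0)
290 (338, 355, 346.5)
```

The post is straight to about 1 mm over its length, and it is within the flare's reach. I'll lower it to just above the mouth, then slowly into the flare.

Request:
move_arm:
  commands:
    - {"hand": 20,"slide": [1.5,0,5],"roll": 0}
    - {"hand": 20,"slide": [0,0,10],"roll": 0}
    - {"hand": 20,"slide": [0,0,10],"roll": 0}
    - {"hand": 20,"slide": [0,0,10],"roll": 0}
    - {"hand": 20,"slide": [0,0,10],"roll": 0}
    - {"hand": 20,"slide": [0,0,5],"roll": 0}
    - {"hand": 20,"slide": [0,0,3],"roll": 0}
    - {"hand": 20,"slide": [0,0,2],"roll": 0}
    - {"hand": 20,"slide": [0,0,0],"roll": 0}
    - {"hand": 20,"slide": [0,0,0],"roll": 0}

```text
clock: 9.38
eef_pos: [0.5082, 0.1781, 0.2571]
eef_rot: [180.0, -0.0, 90.0]
force: [-0.0, 0.9, -3.0]
width: 0.317
grip_force: 34.9
```

Request:
move_arm:
  commands:
    - {"hand": 20,"slide": [0,0,1.5],"roll": 0}
    - {"hand": 20,"slide": [0,0,1.5],"roll": 0}
    - {"hand": 20,"slide": [0,0,1.5],"roll": 0}
    - {"hand": 20,"slide": [0,0,1.5],"roll": 0}
    - {"hand": 20,"slide": [0,0,1.5],"roll": 0}
    - {"hand": 20,"slide": [0,0,1.5],"roll": 0}
    - {"hand": 20,"slide": [0,0,0],"roll": 0}
    - {"hand": 20,"slide": [0,0,0],"roll": 0}

```text
clock: 10.05
eef_pos: [0.5079, 0.1779, 0.2475]
eef_rot: [-180.0, 0.0, 90.0]
force: [-0.8, 0.3, -2.9]
width: 0.316
grip_force: 34.9
```

```bash
python3 - <<'E'
from h import *
s=get_state();print(s["eef_pos"],s["force"],s["ft_torque"])
p,d=vision.grab_frame("side"); p=p[:,:,::-1]
cv2.imwrite("pics/c2.png",cv2.convertScaleAbs(cv2.resize(p[180:280,280:370],(540,600),interpolation=cv2.INTER_CUBIC),alpha=1.5))
E
```

```text
[0.507946   0.17793961 0.2474649 ] [-0.75136022  0.26797708 -2.91946063] [-0.12472324  0.0482809   0.0420944 ]
```

View pics/c2.png

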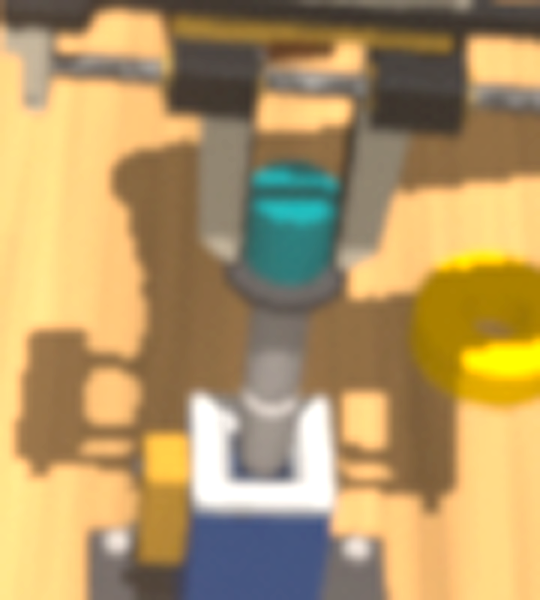

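The foot is in the flare and centred: the shaft end at (266,470) lies between the bore edges at about 236 and 296. I'll push on slowly and watch the force, against a baseline of about -2.5 N.

Request:
move_arm:
  commands:
    - {"hand": 20,"slide": [0,0,0.8],"roll": 0}
    - {"hand": 20,"slide": [0,0,0.8],"roll": 0}
    - {"hand": 20,"slide": [0,0,0.8],"roll": 0}
    - {"hand": 20,"slide": [0,0,0.8],"roll": 0}
    - {"hand": 20,"slide": [0,0,0.8],"roll": 0}
    - {"hand": 20,"slide": [0,0,0.8],"roll": 0}
    - {"hand": 20,"slide": [0,0,0.8],"roll": 0}
    - {"hand": 20,"slide": [0,0,0.8],"roll": 0}

```text
clock: 10.77
eef_pos: [0.5081, 0.1779, 0.2412]
eef_rot: [180.0, 0.0, 90.0]
force: [0.3, 0.1, -2.9]
width: 0.319
grip_force: 34.9
```

Request:
move_arm:
  commands:
    - {"hand": 20,"slide": [0,0,0.8],"roll": 0}
    - {"hand": 20,"slide": [0,0,0.8],"roll": 0}
    - {"hand": 20,"slide": [0,0,0.8],"roll": 0}
    - {"hand": 20,"slide": [0,0,0.8],"roll": 0}
    - {"hand": 20,"slide": [0,0,0.8],"roll": 0}

```text
clock: 11.18
eef_pos: [0.5082, 0.1778, 0.2373]
eef_rot: [180.0, 0.0, 90.0]
force: [0.1, -2.2, -1.2]
width: 0.314
grip_force: 34.9
```

Request:
move_arm:
  commands:
    - {"hand": 20,"slide": [-0.7,0,0.8],"roll": 0}
    - {"hand": 20,"slide": [0,0,0.8],"roll": 0}
    - {"hand": 20,"slide": [0,0,0.8],"roll": 0}
    - {"hand": 20,"slide": [0,0,0.8],"roll": 0}
    - {"hand": 20,"slide": [0,0,0.8],"roll": 0}

```text
clock: 11.6
eef_pos: [0.508, 0.1772, 0.2331]
eef_rot: [-180.0, 0.0, 90.0]
force: [0.1, -1.2, -2.2]
width: 0.315
grip_force: 34.9
```

Request:
move_arm:
  commands:
    - {"hand": 20,"slide": [0,0,0.8],"roll": 0}
    - {"hand": 20,"slide": [0,0,0.8],"roll": 0}
    - {"hand": 20,"slide": [0,0,0.8],"roll": 0}
    - {"hand": 20,"slide": [0,0,0.8],"roll": 0}
    - {"hand": 20,"slide": [0,0,0.8],"roll": 0}

```text
clock: 12.02
eef_pos: [0.5081, 0.1772, 0.2292]
eef_rot: [180.0, 0.0, 90.0]
force: [0.4, -1.2, -1.3]
width: 0.319
grip_force: 34.9
```

Request:
move_arm:
  commands:
    - {"hand": 20,"slide": [-0.3,0,0.8],"roll": 0}
    - {"hand": 20,"slide": [0,0,0.8],"roll": 0}
    - {"hand": 20,"slide": [0,0,0.8],"roll": 0}
    - {"hand": 20,"slide": [0,0,0.8],"roll": 0}
    - {"hand": 20,"slide": [0,0,0.8],"roll": 0}

```text
clock: 12.43
eef_pos: [0.508, 0.177, 0.2251]
eef_rot: [-180.0, -0.0, 90.0]
force: [-0.2, -1.3, -2.4]
width: 0.312
grip_force: 34.9
```

Request:
move_arm:
  commands:
    - {"hand": 20,"slide": [0,0,0.8],"roll": 0}
    - {"hand": 20,"slide": [0,0,0.8],"roll": 0}
    - {"hand": 20,"slide": [0,0,0.8],"roll": 0}
    - {"hand": 20,"slide": [0,0,0.8],"roll": 0}
    - {"hand": 20,"slide": [0,0,0.8],"roll": 0}

```text
clock: 12.85
eef_pos: [0.508, 0.1769, 0.2212]
eef_rot: [-180.0, 0.0, 90.0]
force: [-0.7, -1.1, -1.6]
width: 0.322
grip_force: 34.9
```

Request:
move_arm:
  commands:
    - {"hand": 20,"slide": [0,0,0.8],"roll": 0}
    - {"hand": 20,"slide": [0,0,0.8],"roll": 0}
    - {"hand": 20,"slide": [0,0,0.8],"roll": 0}
    - {"hand": 20,"slide": [0,0,0.8],"roll": 0}
    - {"hand": 20,"slide": [0,0,0.8],"roll": 0}

```text
clock: 13.27
eef_pos: [0.5079, 0.177, 0.2173]
eef_rot: [-180.0, 0.0, 90.0]
force: [-2.7, -2.3, 1.2]
width: 0.316
grip_force: 35.0
```

Fx and Fz show that the plunger is met at about 33 mm depth, so the stop should be at about 77–80 mm.

Request:
move_arm:
  commands:
    - {"hand": 20,"slide": [-0.3,0,0.8],"roll": 0}
    - {"hand": 20,"slide": [0,0,0.8],"roll": 0}
    - {"hand": 20,"slide": [0,0,0.8],"roll": 0}
    - {"hand": 20,"slide": [0,0,0.8],"roll": 0}

```text
clock: 13.6
eef_pos: [0.5079, 0.1767, 0.214]
eef_rot: [-180.0, -0.0, 90.0]
force: [-2.8, -0.8, 2.1]
width: 0.317
grip_force: 35.0
```

Request:
move_arm:
  commands:
    - {"hand": 20,"slide": [0,0,0.8],"roll": 0}
    - {"hand": 20,"slide": [0,0,0.8],"roll": 0}
    - {"hand": 20,"slide": [0,0,0.8],"roll": 0}
    - {"hand": 20,"slide": [0,0,0.8],"roll": 0}

```text
clock: 13.93
eef_pos: [0.5078, 0.1767, 0.2105]
eef_rot: [-180.0, 0.0, 90.0]
force: [-4.4, -0.9, 1.4]
width: 0.316
grip_force: 35.0
```

Request:
move_arm:
  commands:
    - {"hand": 20,"slide": [0,0,0.8],"roll": 0}
    - {"hand": 20,"slide": [0,0,0.8],"roll": 0}
    - {"hand": 20,"slide": [0,0,0.8],"roll": 0}
    - {"hand": 20,"slide": [0,0,0.8],"roll": 0}

```text
clock: 14.27
eef_pos: [0.5079, 0.1767, 0.2074]
eef_rot: [-180.0, 0.0, 90.0]
force: [-4.3, -1.2, 2.2]
width: 0.318
grip_force: 35.0
```

Request:
move_arm:
  commands:
    - {"hand": 20,"slide": [0,0,0.8],"roll": 0}
    - {"hand": 20,"slide": [0,0,0.8],"roll": 0}
    - {"hand": 20,"slide": [0,0,0.8],"roll": 0}
    - {"hand": 20,"slide": [0,0,0.8],"roll": 0}
    - {"hand": 20,"slide": [0,0,0.8],"roll": 0}
    - {"hand": 20,"slide": [0,0,0.8],"roll": 0}
    - {"hand": 20,"slide": [0,0,0.8],"roll": 0}
    - {"hand": 20,"slide": [0,0,0.8],"roll": 0}
    - {"hand": 20,"slide": [0,0,0.8],"roll": 0}
    - {"hand": 20,"slide": [0,0,0.8],"roll": 0}

```text
clock: 15.1
eef_pos: [0.508, 0.1767, 0.1995]
eef_rot: [-180.0, 0.0, 90.0]
force: [-5.2, -1.2, 0.8]
width: 0.32
grip_force: 35.0
```

Request:
move_arm:
  commands:
    - {"hand": 20,"slide": [0,0,0.8],"roll": 0}
    - {"hand": 20,"slide": [0,0,0.8],"roll": 0}
    - {"hand": 20,"slide": [0,0,0.8],"roll": 0}
    - {"hand": 20,"slide": [0,0,0.8],"roll": 0}
    - {"hand": 20,"slide": [0,0,0.8],"roll": 0}
    - {"hand": 20,"slide": [0,0,0.8],"roll": 0}
    - {"hand": 20,"slide": [0,0,0.8],"roll": 0}

```text
clock: 15.68
eef_pos: [0.5081, 0.1766, 0.194]
eef_rot: [180.0, 0.0, 90.0]
force: [-4.8, -1.1, 0.8]
width: 0.319
grip_force: 35.0
```

Depth is now 57.6 mm. From here I use short calls.

Request:
move_arm:
  commands:
    - {"hand": 20,"slide": [0,0,0.8],"roll": 0}
    - {"hand": 20,"slide": [0,0,0.8],"roll": 0}
    - {"hand": 20,"slide": [0,0,0.8],"roll": 0}
    - {"hand": 20,"slide": [0,0,0.8],"roll": 0}
    - {"hand": 20,"slide": [0,0,0.8],"roll": 0}

```text
clock: 16.1
eef_pos: [0.508, 0.1766, 0.1899]
eef_rot: [-180.0, 0.0, 90.0]
force: [-5.2, -0.7, 1.1]
width: 0.317
grip_force: 35.0
```

Request:
move_arm:
  commands:
    - {"hand": 20,"slide": [0,0,0.8],"roll": 0}
    - {"hand": 20,"slide": [0,0,0.8],"roll": 0}
    - {"hand": 20,"slide": [0,0,0.8],"roll": 0}
    - {"hand": 20,"slide": [0,0,0.8],"roll": 0}
    - {"hand": 20,"slide": [0,0,0.8],"roll": 0}

```text
clock: 16.52
eef_pos: [0.508, 0.1766, 0.186]
eef_rot: [180.0, 0.0, 90.0]
force: [-4.7, -0.7, 2.0]
width: 0.317
grip_force: 35.0
```

Request:
move_arm:
  commands:
    - {"hand": 20,"slide": [0,0,0.8],"roll": 0}
    - {"hand": 20,"slide": [0,0,0.8],"roll": 0}
    - {"hand": 20,"slide": [0,0,0.8],"roll": 0}
    - {"hand": 20,"slide": [0,0,0.8],"roll": 0}
    - {"hand": 20,"slide": [0,0,0.8],"roll": 0}

```text
clock: 16.93
eef_pos: [0.508, 0.1766, 0.1819]
eef_rot: [-180.0, 0.0, 90.0]
force: [-5.2, -0.8, 0.6]
width: 0.317
grip_force: 35.0
```

Request:
move_arm:
  commands:
    - {"hand": 20,"slide": [0,0,0.6],"roll": 0}
    - {"hand": 20,"slide": [0,0,0.6],"roll": 0}
    - {"hand": 20,"slide": [0,0,0.6],"roll": 0}
    - {"hand": 20,"slide": [0,0,0.6],"roll": 0}

```text
clock: 17.27
eef_pos: [0.5079, 0.1766, 0.1793]
eef_rot: [-180.0, 0.0, 90.0]
force: [-3.9, -0.9, -2.1]
width: 0.316
grip_force: 35.0
```

Request:
move_arm:
  commands:
    - {"hand": 20,"slide": [0,0,0.6],"roll": 0}
    - {"hand": 20,"slide": [0,0,0.6],"roll": 0}
    - {"hand": 20,"slide": [0,0,0.6],"roll": 0}

```text
clock: 17.52
eef_pos: [0.5081, 0.1766, 0.1776]
eef_rot: [180.0, 0.0, 90.0]
force: [-3.0, -1.5, -2.8]
width: 0.316
grip_force: 35.0
```

The plunger is now dropping into the groove, since Fx is falling and Fz has turned negative. I'll take small steps.

Request:
move_arm:
  commands:
    - {"hand": 20,"slide": [0,0,0.5],"roll": 0}
    - {"hand": 20,"slide": [0,0,0.5],"roll": 0}

```text
clock: 17.68
eef_pos: [0.5082, 0.1766, 0.1768]
eef_rot: [180.0, 0.0, 90.0]
force: [-1.9, -0.4, -2.1]
width: 0.312
grip_force: 35.0
```

Request:
move_arm:
  commands:
    - {"hand": 20,"slide": [0,0,0.4],"roll": 0}
    - {"hand": 20,"slide": [0,0,0.4],"roll": 0}

```text
clock: 17.85
eef_pos: [0.5083, 0.1767, 0.1766]
eef_rot: [180.0, -0.0, 90.0]
force: [-4.6, -2.9, 3.2]
width: 0.316
grip_force: 35.0
```

Request:
move_arm:
  commands:
    - {"hand": 20,"slide": [0,0,0.4],"roll": 0}
    - {"hand": 20,"slide": [0,0,0],"roll": 0}

```text
clock: 18.02
eef_pos: [0.5084, 0.1767, 0.1766]
eef_rot: [179.9, -0.0, 90.0]
force: [-4.5, -2.4, 4.2]
width: 0.319
grip_force: 35.0
```

The TCP has stopped and the force is building. I'll press gently towards 12 N.

Request:
move_arm:
  commands:
    - {"hand": 20,"slide": [0,0,0.4],"roll": 0}
    - {"hand": 20,"slide": [0,0,0],"roll": 0}

```text
clock: 18.18
eef_pos: [0.5085, 0.1768, 0.1766]
eef_rot: [179.9, -0.0, 90.0]
force: [-6.2, -2.1, 5.7]
width: 0.313
grip_force: 35.1
```

Request:
move_arm:
  commands:
    - {"hand": 20,"slide": [0,0,0.4],"roll": 0}
    - {"hand": 20,"slide": [0,0,0],"roll": 0}

```text
clock: 18.35
eef_pos: [0.5086, 0.1768, 0.1766]
eef_rot: [179.9, -0.0, 90.0]
force: [-6.4, -1.4, 8.2]
width: 0.315
grip_force: 35.1
```

Request:
move_arm:
  commands:
    - {"hand": 20,"slide": [0,0,0.4],"roll": 0}
    - {"hand": 20,"slide": [0,0,0],"roll": 0}

```text
clock: 18.52
eef_pos: [0.5087, 0.1768, 0.1765]
eef_rot: [179.9, -0.0, 90.0]
force: [-7.2, -2.6, 10.8]
width: 0.32
grip_force: 35.1
```

Request:
move_arm:
  commands:
    - {"hand": 20,"slide": [0,0,0.4],"roll": 0}
    - {"hand": 20,"slide": [0,0,0],"roll": 0}
    - {"hand": 20,"slide": [0,0,0],"roll": 0}

```text
clock: 18.77
eef_pos: [0.5088, 0.1768, 0.1765]
eef_rot: [179.9, -0.0, 90.0]
force: [-7.9, -3.5, 13.3]
width: 0.315
grip_force: 35.2
```

The post is on a hard stop at about 75 mm depth, pushed with about 15 N, which fits where the groove was felt. I'll relax the push, open the fingers and withdraw.

Request:
move_arm:
  commands:
    - {"hand": 20,"slide": [0,0,-0.8],"roll": 0}
    - {"hand": 20,"slide": [0,0,-0.8],"roll": 0}
    - {"hand": 20,"slide": [0,0,0],"roll": 0}

```text
clock: 19.02
eef_pos: [0.5085, 0.1767, 0.1766]
eef_rot: [179.9, -0.0, 90.0]
force: [-4.0, -2.2, 5.8]
width: 0.319
grip_force: 35.0
```

Request:
move_arm:
  commands:
    - {"hand": 40,"slide": [0,0,0],"roll": 0}
    - {"hand": 60,"slide": [0,0,0],"roll": 0}
    - {"hand": 75,"slide": [0,0,0],"roll": 0}
    - {"hand": 75,"slide": [0,0,0],"roll": 0}
    - {"hand": 75,"slide": [0,0,0],"roll": 0}
    - {"hand": 75,"slide": [0,0,0],"roll": 0}
    - {"hand": 75,"slide": [0,0,0],"roll": 0}
    - {"hand": 75,"slide": [0,0,0],"roll": 0}

```text
clock: 19.68
eef_pos: [0.5081, 0.1767, 0.1756]
eef_rot: [180.0, -0.0, 90.0]
force: [0.4, -0.1, 0.3]
width: 0.793
grip_force: 0.0
```

Request:
move_arm:
  commands:
    - {"hand": 75,"slide": [0,0,-5],"roll": 0}
    - {"hand": 75,"slide": [0,0,-10],"roll": 0}
    - {"hand": 75,"slide": [0,0,-15],"roll": 0}
    - {"hand": 75,"slide": [0,0,-20],"roll": 0}
    - {"hand": 75,"slide": [0,0,-25],"roll": 0}
    - {"hand": 75,"slide": [0,0,-25],"roll": 0}
    - {"hand": 75,"slide": [0,0,-20],"roll": 0}
    - {"hand": 75,"slide": [0,0,0],"roll": 0}
    - {"hand": 75,"slide": [0,0,0],"roll": 0}

```text
clock: 20.43
eef_pos: [0.509, 0.1769, 0.2983]
eef_rot: [179.8, -0.1, 90.0]
force: [-0.4, 0.5, -0.7]
width: 0.808
grip_force: 0.0
```

```bash
python3 - <<'E'
from h import *
s=get_state();print(s["eef_pos"],s["force"],s["clock"])
print((proj("side",[[.508,.1767,.045+h/1e3] for h in(104,126,142)])-[280,180]+.5)*6-.5)
p,d=vision.grab_frame("side"); p=p[:,:,::-1]
cv2.imwrite("pics/c3.png",cv2.convertScaleAbs(cv2.resize(p[180:280,280:370],(540,600),interpolation=cv2.INTER_CUBIC),alpha=1.5))
E
```

```text
[0.50898923 0.17691878 0.29826494] [-0.36366149  0.51959446 -0.7179629 ] 20.4333
[[268.56215346 403.17888376]
 [273.92619511 362.73600789]
 [277.95288207 332.3844271 ]]
```

View pics/c3.png

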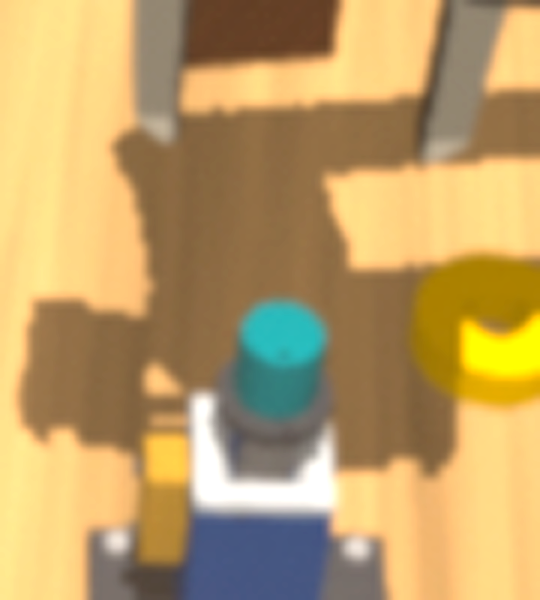

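The post stands upright in the bore, with its head top at (283,332) against (278,332) predicted for 75 mm depth. The gripper is clear of it, so I'll hand in.

```bash
python3 -c "
from bench import bot; print(bot.sign_off())"
```

```text
the job is handed in; nothing more can be done
None
```

I slid the teal-headed post into the holder until it met a hard stop about 75 mm down, let go of it and handed the job in at about 20.5 s; the plunger in the groove is inferred from the forces I felt and the final depth, and sign-off returned no verdict.

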